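# Lock the can crusher with its pin, by feel

### The job

Lock the can crusher: pick up the lock pin standing on the board, reach its prong level under the lip on the crusher's front (robot) side, and sweep it gently along the hidden sprung plate until you feel the keeper slot. Push the pin fully home, so that its upright grip comes up to the lip, and leave it standing upright on the board there. Never press hard on the crusher (keep well under 25 N), and leave the other things where they are.

Things in the scene. Friction and masses are not known exactly. Their poses are not given: they have to be found in the camera images.
- pin_center (a point): Lock pin: loose grey plastic upright bar, 26 (its x) by 22 (y) by 90 mm tall, about 0.18 kg, standing on the board; grip it across y in its upper half. One round steel prong, 10 mm thick, round-ended, sticks out level 45 mm from its +x face, axis 30 mm above its underside. This point: the bar's centre, 45 mm above its underside; z up.
- prong_tip (a point): The end of the pin's prong: 58 mm along the pin's +x from the bar's centre line, 30 mm above the bar's underside. Axes as the pin's.
- crusher_lip (a point): Middle of the crusher's front lip, on its front edge line, 30 mm above the board. +x points into the crusher, away from the robot; y along the lip; z up. The lip is the front edge of the foot's top plate (46 to 60 mm above the board). Under it is a window, y -50 to +50 mm, 8 to 46 mm above the board, ended by solid cheeks flush with the lip.
- keeper_face (a point): Middle of the window at rest depth of the keeper plate's face: 20 mm behind the lip, 30 mm above the board, axes as the lip's. The hidden flat plate closes the window; it is 10 mm thick and sprung: yields along +x at about 1.5 N/mm (0.75 N preload) for 6 mm, then stops hard. Free space behind it up to 62 mm behind the lip.
- crusher: Can crusher, fixed to the board: aluminium foot 150 (x) by 190 (y) by 60 mm high, with can trough, ram and lever on the rear half, up to 155 mm high. Origin: centre of its underside, 75 mm behind the lip. The keeper slot in its hidden plate is 14 mm wide in y, 20 to 42 mm above the board, its middle anywhere within 28 mm either side of the window's middle: not shown, to be felt.
- doorstop_center (a point): Bystander: rubber-tipped steel door stop, a loose upright stub 44 mm across the foot and 75 mm tall; its centre.
- can_center (a point): Bystander: a crushed aluminium can, loose disc 66 mm across, 28 mm high; its centre.
- beer_center (a point): Bystander: empty amber glass beer bottle, standing loose, 62 mm across, 228 mm tall; point 110 mm above its foot.
- sieve_center (a point): Bystander: white plastic sieve, loose bowl 160 mm across and 55 mm high with a flat handle to 185 mm along its +x; point on the bowl's axis at half height.
- detergent_center (a point): Bystander: white plastic bottle, 72 mm across, 220 mm tall, loose; its centre.
- jar_center (a point): Bystander: glass jar, 70 mm across, 100 mm tall, loose; its centre.
- pin: The same lock pin, with its origin at the centre of its bar's underside, axes as above. Fully home: prong through the slot, the bar's +x face at the lip, so the tip is 45 mm behind the lip.

How it is judged:
By the outcome, as a careful person would: the job done as asked, in the order asked, and still so for the second after the job is handed in, with the robot touching nothing.
It also fails if it takes over 64 s, if anything falls off the work surface, if the arm or the gripper's body presses on something with over 40 N, if the wrist force passes 120 N, or if a joint passes its speed limit or range.

### The arm

A 6-joint arm with a two-finger parallel gripper is mounted at the origin on the work surface. World frame = base frame: x ahead of the robot, y to its left, z up, the work surface at z = 0. Lengths are in m, angles in rad, forces in N, time in s.
With the tool pointing down it reaches from about 0.375 to 0.925 m from the base axis. Payload 5.7 kg.
Tool frame: the origin (TCP) lies at the very end of the fingers, on their centre line; the grasp point (between the pads) lies 19 mm behind it; z points along the fingers, y is the direction in which the jaws open and shut (so a half turn about z gives the same grasp; the last joint's range is limited). The gripper opens to 85 mm and grips with 20 to 120 N. Pads are 22 mm wide; open, the fingers measure 114 mm over their backs; the gripper's body (76 mm by 85 mm) begins 54 mm behind the grasp point. The pads swing forward as they close: fully open they stand 13 mm farther back than shut.
Start: joints at [-0.115, 0.359, 1.51, -0, 1.272, -0.115], TCP at [0.6, -0, 0.231] pointing down, gripper open.
Joint ranges: [-2.97, 2.97], [-1.01, 2.36], [0.21, 2.38], [-0.96, 4.11], [0.2, 2.71], [-2.98, 2.98]. Speed limits (rad/s): [2.39, 2.39, 3.14, 3.14, 3.14, 3.14].

### API

Orientations are given as a unit quaternion [w, x, y, z].
In Python, from rig import robot, eyes gives the robot as it stands. The module is installed in compiled form; this text tells all that it offers.
- The arm moves only by the tool jog_arm, never from a script. Its argument "series" is a list of rows, each a list of 6 numbers: the shift along the tool's x, y, z in units of 30 mm (1.0 is 30 mm), then the turn, a rotation vector about the tool's x, y, z in units of 6 degrees (1.0 is 6 degrees). A call has 1 to 20 rows; each row is the pose to reach, as a shift and turn from the pose measured when the call began, along the tool's axes at that moment; what a row does not reach only later rows make up. A row lasts 1/10 s, in which the tool goes at most 50 mm and 8.59 degrees, less where a joint would pass 70% of its speed; a pose out of reach is approached as far as the arm can. A call with a gripper value outside its range is refused whole. "fingers" is the finger opening in mm, from 0 to 85.4, set as the call begins (left out, the last holds). The fingers move at their own pace and stop on an object; "newtons" is the grip in N (left out, the last holds). Time passes only in rows, so rows that repeat a pose let the fingers close. It gives the time, the measured TCP pose, the force and the opening at its end, in the units of the state.
- robot.get_obs(): the state, without advancing time (a new reading comes with each control period).
- eyes.snapshot(name): name is "scene" or "side" or "wrist"; returns a dict with "pixels" (400x640x3 uint8, red, green, blue), "vertical_fov" (degrees; the focal length in pixels is half the picture's height over the tangent of half this angle, whatever the lens; pixels are square), "cx", "cy" (the principal point, pixels), "k1" (the pictures are not rectified: a ray, as slopes to the right and down, at radius r is drawn at 1 + k1 r^2 times it, then the intrinsics apply), "origin" and "attitude" of the camera in the world; the wrist camera has in their place "hand_eye" (4x4, takes a point from camera to tool coordinates, whose origin is the TCP and whose axes are the flange's). Camera axes: x right, y down, z forward; pixel columns grow to the right and rows downward; lengths in m; the calibration is good to about 2 mm. A picture is of the moment at which its call begins: read the wrist's pose just before it. There is no depth.
- robot.close_job(): hands the job in, once; it reports no verdict.
The state is a dict: "time": time; "joints": joint angles; "qvel": joint speeds; "joint_torque": joint torques, N m; "tool_pos": TCP position; "eef_rot": TCP orientation; "force": force on the tool from outside, world axes, zero at the start; "ft_torque": the same for the moment, N m; "gripper_width": finger opening in m.
Only numpy, scipy, OpenCV 4.12 (cv2) and the standard library are available. Lean on these libraries where they do the work, as an engineer would, in place of code of your own. Each camera call takes 0.05 s, during which the arm holds its last target. There are 200 camera calls.

## Working session

There is one attempt and no reset: what is moved stays moved. The work goes in short steps, Python scripts to look and compute and a tool call to move; the robot and the scene stay as the last step left them, time stands still between calls to the robot, and variables do not carry over. Pictures are saved under pics/ and viewed, about 8 in all and at most 12, crops included, and the job is handed in when it is done.

Besides the shell and the picture viewer there is one more tool, called after "Emit:" as name([rows], argument=value, ...), one row to a line, values as JSON. jog_arm: Moves the arm, as the interface text tells. Its arguments: {"type":"object","properties":{"series":{"type":"array","items":{"type":"array","items":{"type":"number"}}},"fingers":{"type":"number"},"newtons":{"type":"number"}},"required":["series"]}

```bash
mkdir -p pics; cat > h.py <<'E'
import numpy as np, cv2
from rig import robot, eyes
from scipy.spatial.transform import Rotation as R
def snap(n,f):
    o=robot.get_obs(); s=eyes.snapshot(n); cv2.imwrite('pics/'+f+'.png',s['pixels'][:,:,::-1])
    import pickle; pickle.dump((o,s),open('pics/'+f+'.pkl','wb')); return o,s
def load(f):
    import pickle; return pickle.load(open('pics/'+f+'.pkl','rb'))
def rot(q):
    q=np.array(q,float)
    if q.shape==(3,3): return q
    return R.from_quat(np.r_[q[1:],q[0]]).as_matrix()
def cam(o,s):
    if 'hand_eye' in s:
        H=np.array(s['hand_eye']);T=rot(o['eef_rot'])
        return T@H[:3,3]+np.array(o['tool_pos']),T@H[:3,:3]
    return np.array(s['origin']),rot(s['attitude'])
def K(s):
    f=200/np.tan(np.radians(s['vertical_fov'])/2); return f
def ray(o,s,u,v):
    f=K(s); d=np.array([(u-s['cx'])/f,(v-s['cy'])/f]); p=d.copy()
    for _ in range(20): p=d/(1+s['k1']*(p@p))
    c,A=cam(o,s); return c,A@np.r_[p,1]
def onz(o,s,u,v,z):
    c,d=ray(o,s,u,v); return c+d*(z-c[2])/d[2]
def proj(o,s,P):
    c,A=cam(o,s); q=A.T@(np.array(P)-c); p=q[:2]/q[2]; p=p*(1+s['k1']*(p@p)); return p*K(s)+[s['cx'],s['cy']]
E
python3 - <<'E'
from h import *
for n in ('scene','side','wrist'):
    o,s=snap(n,n+'0'); print(n,{k:v for k,v in s.items() if k!='pixels'})
print(o)
a=[cv2.imread(f'pics/{n}0.png') for n in('scene','side')]
E
```

```text
scene {'vertical_fov': 53.815579913646786, 'cx': 318.00263433583893, 'cy': 202.12555899115398, 'k1': -0.049099883067589147, 'origin': array([ 1.31714447, -0.54979234,  0.68198391]), 'attitude': array([-0.41859333,  0.78478642,  0.39785378, -0.22494945])}
side {'vertical_fov': 49.291142574501905, 'cx': 317.3506011433846, 'cy': 194.1104864620727, 'k1': 0.0327066006745804, 'origin': array([ 0.10431716, -0.73188913,  0.87408545]), 'attitude': array([-0.39340971,  0.87524954, -0.2529592 ,  0.12320184])}
wrist {'vertical_fov': 66.08476241437945, 'cx': 321.7387549579893, 'cy': 199.33752301679695, 'k1': -0.025955339109520005, 'hand_eye': array([[ 3.27468051e-04, -9.46210898e-01, -3.23550350e-01,
         8.37424735e-02],
       [ 9.99999946e-01,  3.22003499e-04,  7.04212302e-05,
        -2.33061322e-04],
       [ 3.75510091e-05, -3.23550355e-01,  9.46210952e-01,
        -1.43122066e-01],
       [ 0.00000000e+00,  0.00000000e+00,  0.00000000e+00,
         1.00000000e+00]])}
{'time': 0.1, 'joints': array([-1.15079855e-01,  3.59446044e-01,  1.51133859e+00, -3.54079471e-05,
        1.27252275e+00, -1.15155187e-01]), 'qvel': array([ 0.00143586, -0.0016097 , -0.00341763, -0.00067293,  0.00078757,
       -0.00074676]), 'joint_torque': array([ 5.04615236e-04, -5.28650415e+01, -2.79350227e+01, -1.37166940e-04,
        4.90131526e-03,  3.56782721e-05]), 'tool_pos': array([5.99370010e-01, 6.45432654e-05, 2.30524402e-01]), 'eef_rot': array([-6.61361198e-04,  7.07076197e-01,  7.07136844e-01, -5.45856869e-04]), 'force': array([-0.46357911, -0.53802393, -0.80133099]), 'ft_torque': array([ 0.0101121 ,  0.02218589, -0.02416858]), 'gripper_width': 0.08501537526538848}
```

View pics/scene0.png

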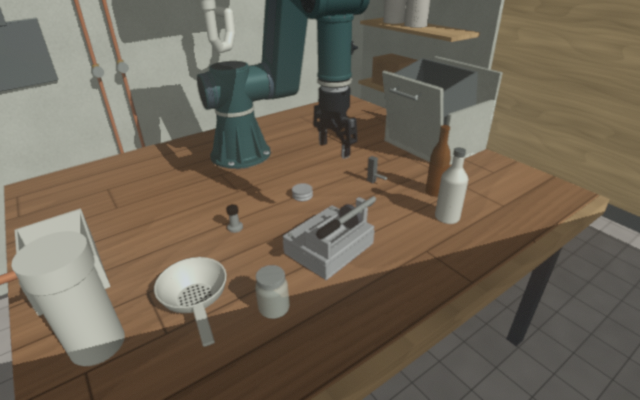

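View pics/side0.png

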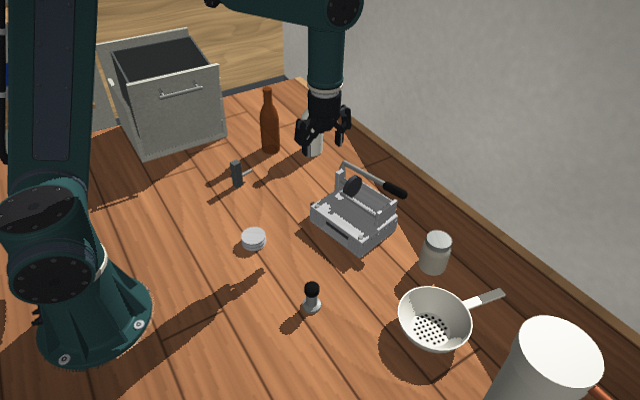

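View pics/wrist0.png

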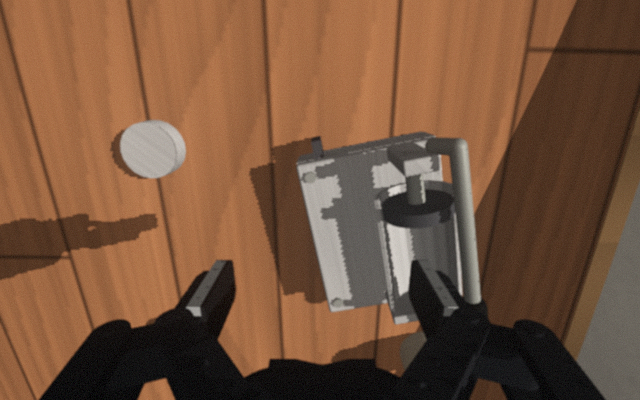

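The scene view shows the pin at about (372,168) near the amber bottle. In the side view the pin is at (238,173) with its prong pointing right, and the crusher's dark window is at (338,230). The wrist view shows the crusher's front top edge running from (299,163) to (332,311).

```bash
python3 - <<'E'
from h import *
o,s=load('wrist0')
a=onz(o,s,299,163,.06);b=onz(o,s,332,311,.06);print(a,b,np.linalg.norm(a-b),(a+b)/2)
o,s=load('side0')
print('pin base',onz(o,s,238,187,0),'top',onz(o,s,236,161,.09))
print('beer',onz(o,s,270,150,0),'can',onz(o,s,253,245,0),'ds',onz(o,s,312,310,0),'jar',onz(o,s,434,270,0))
print('lip',onz(o,s,311,208,.06),onz(o,s,362,241,.06))
print(proj(o,s,[.6,0,.06]))
a=cv2.imread('pics/side0.png')
c=np.hstack([cv2.resize(a[145:205,205:265],(400,400),interpolation=2),cv2.resize(a[190:260,300:370],(400,400),interpolation=2)])
cv2.imwrite('pics/z.png',c)
E
```

```text
[0.57527832 0.01637848 0.06      ] [ 0.61161053 -0.16920867  0.06      ] 0.1891100745371569 [ 0.59344442 -0.0764151   0.06      ]
pin base [0.46326701 0.25332536 0.        ] top [0.47172753 0.26348005 0.09      ]
beer [6.38811237e-01 3.74642834e-01 1.11022302e-16] can [ 3.95940160e-01  1.42595609e-02 -1.11022302e-16] ds [ 4.22278126e-01 -2.39925925e-01  1.11022302e-16] jar [ 0.74840986 -0.30397333  0.        ]
lip [0.56999147 0.00130141 0.06      ] [ 0.61501257 -0.16946753  0.06      ]
[320.48152998 204.36468776]
```

View pics/z.png

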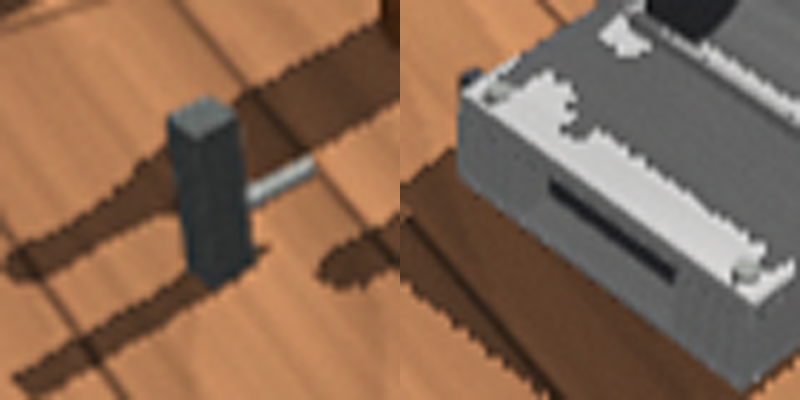

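The crop shows the pin as a dark bar with its prong towards image right, ending at about (252,170) in the side image. The crusher's window is in the front face under the lip, and the lip edge is 189 mm long, which matches the 190 mm given. Next I move the wrist camera over the pin.

```bash
python3 - <<'E'
from h import *
o,s=load('side0'); print(onz(o,s,252.2,169.7,.03))
E
```

```text
[0.52374889 0.2724804  0.03      ]
```

Emit:
jog_arm([
  [1.5, -0.8, -0.65, 0, 0, 0],
  [3, -1.6, -0.65, 0, 0, 0],
  [4.5, -2.3, -0.65, 0, 0, 0],
  [6, -3.1, -0.65, 0, 0, 0],
  [7.5, -3.9, -0.65, 0, 0, 0],
  [8.6, -4.3, -0.65, 0, 0, 0],
  [8.6, -4.3, -0.65, 0, 0, 0],
  [8.6, -4.3, -0.65, 0, 0, 0],
])

```text
time: 0.95
tool_pos: [0.47, 0.2587, 0.2502]
eef_rot: [-0.0, 0.706, 0.708, -0.001]
force: [0.1, -0.8, 0.6]
gripper_width: 0.0854
```

```bash
python3 - <<'E'
from h import *
o,s=snap('wrist','w1'); print(o['tool_pos'],o['eef_rot'],o['time'],o['force'],proj(o,s,[.469,.258,.09]))
E
```

```text
[0.46995276 0.25867982 0.25019443] [-4.12781051e-04  7.06161338e-01  7.08050493e-01 -7.03093977e-04] 0.95 [ 0.12829848 -0.84088288  0.58955491] [321.26342567 181.41517033]
```

View pics/w1.png

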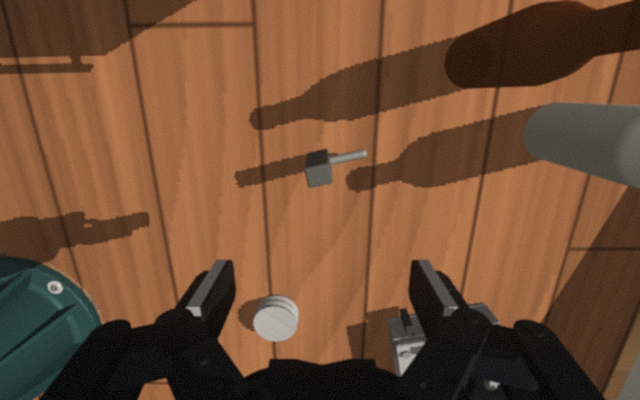

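The pin's top is at about (319,172) with the prong tip at (365,154). The bottles are well to the right. I'll refine this with a crop.

```bash
python3 - <<'E'
from h import *
a=cv2.imread('pics/w1.png'); cv2.imwrite('pics/w1z.png',cv2.resize(a[135:200,290:380],(800,578),interpolation=2))
E
```

```text
(no output)
```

View pics/w1z.png

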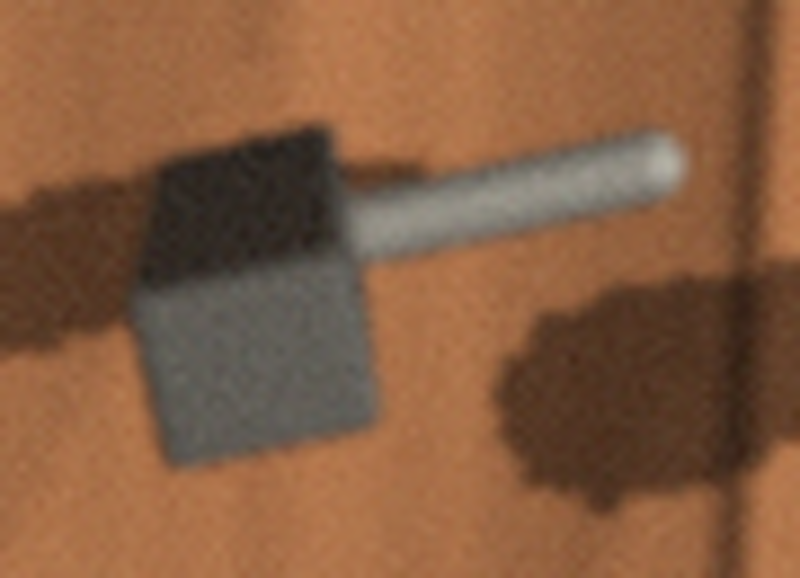

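```bash
python3 - <<'E'
from h import *
o,s=load('w1')
g=lambda x,y,z:onz(o,s,290+x/8.889-.5,135+y/8.889-.5,z)[:2]
c=[g(*p,.09) for p in((138,298),(350,255),(378,415),(175,465))]
m=np.mean(c,axis=0);print(c,m)
t=g(685,160,.03);b=g(365,228,.03);yaw=lambda d:np.degrees(np.arctan2(d[1],d[0]))
print(t,b,np.linalg.norm(t-m),yaw(t-b),yaw(t-m),yaw(c[1]-c[0]),yaw(c[2]-c[3]))
print(yaw(c[0]-c[3])-90, 'tcp',o['tool_pos'], 'base', [g(*p,0) for p in((160,165),(328,130))])
E
```

```text
[array([0.45259835, 0.27193452]), array([0.47658309, 0.27696979]), array([0.47999705, 0.25828026]), array([0.45659526, 0.25220569])] [0.46644343 0.26484757]
[0.52257981 0.27709339] [0.47992206 0.26771369] 0.057456533123306223 12.401015168301678 12.305960707856759 11.856272870011662 14.55151803019771
11.452680680213192 tcp [0.46995276 0.25867982 0.25019443] base [array([0.45098252, 0.27068572]), array([0.47525852, 0.27583966])]
```

Emit:
jog_arm([
  [0.2, -0.12, 0, 0, 0, -1.4],
  [0.2, -0.12, 0, 0, 0, -2.8],
  [0.2, -0.12, 0, 0, 0, -4.2],
  [0.2, -0.12, 0, 0, 0, -5.6],
  [0.2, -0.12, 0, 0, 0, -7],
  [0.2, -0.12, 0, 0, 0, -8.4],
  [0.2, -0.12, 0, 0, 0, -9.8],
  [0.2, -0.12, 0, 0, 0, -11.2],
  [0.2, -0.12, 0, 0, 0, -12.6],
  [0.2, -0.12, 0, 0, 0, -14],
  [0.2, -0.12, 0, 0, 0, -15.4],
  [0.2, -0.12, 0, 0, 0, -16.8],
  [0.2, -0.12, 0, 0, 0, -17.05],
  [0.2, -0.12, 0, 0, 0, -17.05],
])

```text
time: 2.4
tool_pos: [0.4675, 0.2627, 0.2501]
eef_rot: [-0.001, -0.105, 0.994, -0.0]
force: [-0.4, -0.2, 0.2]
gripper_width: 0.0854
```

```bash
cat >> h.py <<'E'
def go(P,yaw,o=None):
    "row to reach world P with tool y along yaw+90deg, tool down"
    o=o or robot.get_obs();T=rot(o['eef_rot']);c,s=np.cos(np.radians(yaw)),np.sin(np.radians(yaw))
    G=np.array([[-c,-s,0],[-s,c,0],[0,0,-1.]]); 
    r=np.r_[T.T@(np.array(P)-o['tool_pos'])/.03, np.degrees(R.from_matrix(T.T@G[[0,1,2]].T if False else T.T@np.column_stack([[-c,-s,0],[-s,c,0],[0,0,-1]])).as_rotvec())/6]
    return np.round(r,3)
E
python3 - <<'E'
from h import *
o=robot.get_obs(); print(o['tool_pos'],rot(o['eef_rot']).round(3),o['joints'].round(2)); print(go([.4664,.2648,.053],12.3))
o,s=snap('wrist','w2'); print(proj(o,s,[.4664,.2648,.09]))
E
```

```text
[0.46747102 0.26265912 0.25005816] [[-0.978 -0.21  -0.002]
 [-0.21   0.978 -0.001]
 [ 0.002 -0.001 -1.   ]] [ 0.38  0.25  1.62 -0.    1.27 -1.4 ]
[ 8.000e-03  8.100e-02  6.569e+00 -5.000e-03 -1.700e-02 -3.300e-02]
[323.67471918 180.38350958]
```

View pics/w2.png

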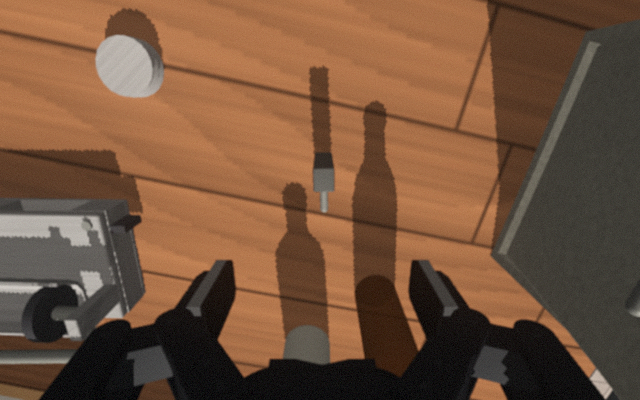

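The pin's top is at (324,179), where I predicted (323.7,180.4), so the jaws are aligned across its y. I'll descend and grip.

Emit:
jog_arm([
  [0.01, 0.08, 1.5, 0, 0, 0],
  [0.01, 0.08, 3, 0, 0, 0],
  [0.01, 0.08, 4.5, 0, 0, 0],
  [0.01, 0.08, 5.7, 0, 0, 0],
  [0.01, 0.08, 6.3, 0, 0, 0],
  [0.01, 0.08, 6.55, 0, 0, 0],
  [0.01, 0.08, 6.55, 0, 0, 0],
])

```text
time: 3.15
tool_pos: [0.466, 0.2647, 0.0529]
eef_rot: [-0.002, -0.105, 0.995, -0.001]
force: [1.3, 0.1, -0.2]
gripper_width: 0.0853
```

Emit:
jog_arm([
  [0, 0, 0, 0, 0, 0],
  [0, 0, 0, 0, 0, 0],
  [0, 0, 0, 0, 0, 0],
  [0, 0, 0, 0, 0, 0],
  [0, 0, 0, 0, 0, 0],
  [0, 0, 0, 0, 0, 0],
  [0, 0, 0, 0, 0, 0],
  [0, 0, 0, 0, 0, 0],
], fingers=10, newtons=50)

```text
time: 3.95
tool_pos: [0.4665, 0.2649, 0.0536]
eef_rot: [-0.001, -0.104, 0.995, -0.0]
force: [-0.6, -0.6, 6.4]
gripper_width: 0.0215
```

Emit:
jog_arm([
  [0, 0, -0.5, 0, 0, 0],
  [0, 0, -1.5, 0, 0, 0],
  [0, 0, -2, 0, 0, 0],
  [0, 0, -2, 0, 0, 0],
])

```text
time: 4.35
tool_pos: [0.468, 0.2657, 0.1155]
eef_rot: [0.001, -0.105, 0.995, 0.0]
force: [0.2, 0.3, -1.4]
gripper_width: 0.0213
```

```bash
python3 - <<'E'
from h import *
o=robot.get_obs();T=rot(o['eef_rot']); print(o['tool_pos'],T.round(3),o['force'],o['time'])
L=np.array([.5934,-.0764]);y=np.radians(11.1);ux=np.array([np.cos(y),np.sin(y)])
P=L-ux*.080; print(P,go([*P,.115],11.1)); P=L-ux*.058;print(P)
E
```

```text
[0.46804015 0.2656604  0.11552431] [[-0.978 -0.208  0.002]
 [-0.208  0.978  0.001]
 [-0.002  0.    -1.   ]] [ 0.21879957  0.30103733 -1.38678287] 4.35
[ 0.51489659 -0.09180176] [ 9.490e-01 -1.198e+01  1.300e-02  2.000e-03  1.900e-02  1.500e-01]
[ 0.53648503 -0.08756627]
```

Emit:
jog_arm([
  [0.15, -1.5, 0, 0, 0, 0.15],
  [0.3, -3, 0, 0, 0.02, 0.15],
  [0.45, -4.5, 0, 0, 0.02, 0.15],
  [0.6, -6, 0, 0, 0.02, 0.15],
  [0.75, -7.5, 0, 0, 0.02, 0.15],
  [0.85, -9, 0, 0, 0.02, 0.15],
  [0.95, -10.5, 0, 0, 0.02, 0.15],
  [0.95, -11.5, 0, 0, 0.02, 0.15],
  [0.95, -11.98, 0, 0, 0.02, 0.15],
  [0.95, -11.98, 0, 0, 0.02, 0.15],
  [0.95, -11.98, 0, 0, 0.02, 0.15],
])

```text
time: 5.45
tool_pos: [0.5139, -0.0909, 0.1146]
eef_rot: [-0.001, -0.096, 0.995, 0.001]
force: [0.0, -0.1, -1.8]
gripper_width: 0.0215
```

```bash
python3 - <<'E'
from h import *
o,s=snap('wrist','w3');T=rot(o['eef_rot']); print(o['tool_pos'],T.round(3),o['force'],o['time'])
snap('side','s3')
L=np.array([.5934,-.0764]);y=np.radians(11.1);ux=np.array([np.cos(y),np.sin(y)])
P=L-ux*.080; print(P,go([*P,.055],11.1))
w=cv2.imread('pics/w3.png');a=cv2.imread('pics/s3.png')[170:270,250:410]
cv2.imwrite('pics/c3.png',np.vstack([cv2.resize(w,(480,300)),cv2.resize(a,(480,300),interpolation=2)]))
E
```

```text
[ 0.51389191 -0.09091669  0.11456126] [[-0.981 -0.192 -0.002]
 [-0.192  0.981  0.001]
 [ 0.002  0.002 -1.   ]] [ 0.00811683 -0.08074272 -1.84354139] 5.45
[ 0.51489659 -0.09180176] [-0.024 -0.058  1.996  0.014 -0.014  0.011]
```

View pics/c3.png

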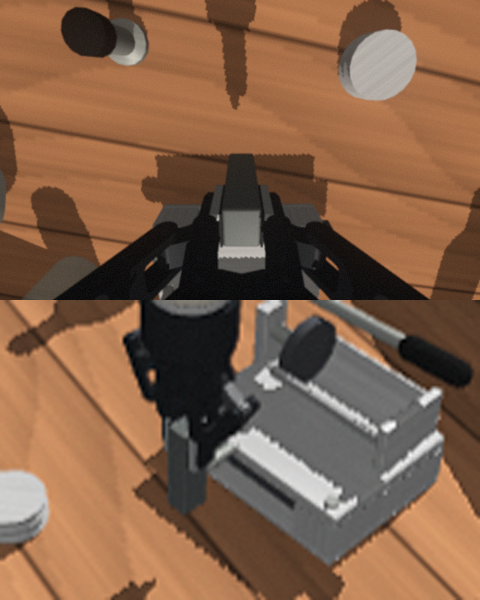

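The pin is held upright in front of the window, with clearance to the can and the door stop. I'll lower it, shift to y = −28 mm and advance to just short of the plate.

Emit:
jog_arm([
  [-0.02, -0.5, 0.7, 0, 0, 0],
  [-0.02, -0.99, 1.4, 0, 0, 0],
  [-0.02, -0.99, 1.9, 0.01, -0.01, 0],
  [-0.02, -0.99, 1.98, 0.01, -0.01, 0],
  [-0.02, -0.99, 1.98, 0.01, -0.01, 0],
])

```text
time: 6.05
tool_pos: [0.5195, -0.1179, 0.0551]
eef_rot: [-0.001, -0.098, 0.995, 0.001]
force: [0.0, 0.0, -0.3]
gripper_width: 0.0213
```

Emit:
jog_arm([
  [-0.3, 0, 0, 0, 0, 0],
  [-0.6, 0, 0, 0, 0, 0],
  [-0.9, 0, 0, 0, 0, 0],
  [-1.1, 0, 0, 0, 0, 0],
  [-1.2, 0, 0, 0, 0, 0],
  [-1.25, 0, 0, 0, 0, 0],
  [-1.25, 0, 0, 0, 0, 0],
])

```text
time: 6.75
tool_pos: [0.5562, -0.1106, 0.055]
eef_rot: [-0.001, -0.098, 0.995, 0.001]
force: [-0.9, -0.3, -2.0]
gripper_width: 0.0214
```

```bash
cat >> h.py <<'E'
def st():
    "lip-frame pin-centre pos (mm), force in lip frame"
    o=robot.get_obs();y=np.radians(11.1);c,s=np.cos(y),np.sin(y);M=np.array([[c,s],[-s,c]])
    p=M@(np.array(o['tool_pos'])[:2]-[.5934,-.0764])*1e3;f=M@np.array(o['force'])[:2]
    print('t',round(o['time'],2),'x,y',p.round(1),'z',round(o['tool_pos'][2]*1e3,1),'f',f.round(2),round(o['force'][2],2))
E
python3 -c "
from h import *
st()"
```

```text
t 6.75 x,y [-43.1 -26.4] z 55.0 f [-0.9  -0.09] -2.0
```

Emit:
jog_arm([
  [-0.1, 0, 0, 0, 0, 0],
  [-0.17, 0, 0, 0, 0, 0],
  [-0.17, 0, 0, 0, 0, 0],
])

```text
time: 7.05
tool_pos: [0.5603, -0.1096, 0.0547]
eef_rot: [-0.002, -0.098, 0.995, 0.001]
force: [-3.1, -1.2, -0.2]
gripper_width: 0.0213
```

Emit:
jog_arm([
  [-0.05, 0, 0, 0, 0, 0],
  [-0.05, 0, 0, 0, 0, 0],
  [-0.05, 0, 0, 0, 0, 0],
])

```text
time: 7.35
tool_pos: [0.561, -0.1092, 0.0545]
eef_rot: [-0.003, -0.098, 0.995, 0.001]
force: [-3.6, -1.7, 0.0]
gripper_width: 0.0217
```

```bash
python3 -c "
from h import *
st()"
```

```text
t 7.35 x,y [-38.2 -25.9] z 54.5 f [-3.84 -1.  ] 0.02
```

Emit:
jog_arm([
  [-0.02, 0.08, 0, 0, 0, 0],
  [-0.02, 0.16, 0, 0, 0, 0],
  [-0.02, 0.16, 0, 0, 0, 0],
])

```text
time: 7.65
tool_pos: [0.5599, -0.104, 0.0543]
eef_rot: [-0.004, -0.098, 0.995, 0.001]
force: [-4.2, -0.4, -1.4]
gripper_width: 0.0214
```

Emit:
jog_arm([
  [-0.02, 0.08, 0, 0, 0, 0],
  [-0.02, 0.16, 0, 0, 0, 0],
  [-0.02, 0.16, 0, 0, 0, 0],
])

```text
time: 7.95
tool_pos: [0.559, -0.0987, 0.0541]
eef_rot: [-0.004, -0.098, 0.995, 0.002]
force: [-4.8, 0.8, -0.5]
gripper_width: 0.0213
```

```bash
python3 -c "
from h import *
st()"
```

```text
t 7.95 x,y [-38.1 -15.3] z 54.1 f [-4.56  1.69] -0.54
```

Emit:
jog_arm([
  [-0.01, 0.08, -0.03, 0, 0, 0],
  [-0.01, 0.16, -0.03, 0, 0, 0],
  [-0.01, 0.16, -0.03, 0, 0, 0],
])

```text
time: 8.25
tool_pos: [0.5579, -0.0935, 0.055]
eef_rot: [-0.004, -0.098, 0.995, 0.002]
force: [-5.0, -1.3, -0.6]
gripper_width: 0.0215
```

Emit:
jog_arm([
  [-0.01, 0.08, -0.02, 0, 0, 0],
  [-0.01, 0.16, -0.02, 0, 0, 0],
  [-0.01, 0.16, -0.02, 0, 0, 0],
])

```text
time: 8.55
tool_pos: [0.557, -0.0883, 0.0556]
eef_rot: [-0.005, -0.098, 0.995, 0.002]
force: [-4.0, -0.3, -0.6]
gripper_width: 0.0214
```

```bash
python3 -c "
from h import *
st();print(rot(robot.get_obs()['eef_rot']).round(4), go([0,0,0],11.1)[3:])"
```

```text
t 8.55 x,y [-38.   -4.7] z 55.6 f [-3.94  0.52] -0.64
[[-0.9807 -0.1955 -0.0095]
 [-0.1956  0.9807  0.0033]
 [ 0.0086  0.0051 -0.9999]] [ 0.048 -0.083  0.029]
```

Emit:
jog_arm([
  [-0.01, 0.08, 0, 0.05, -0.08, 0.03],
  [-0.01, 0.16, 0, 0.05, -0.08, 0.03],
  [-0.01, 0.16, 0, 0.05, -0.08, 0.03],
])

```text
time: 8.85
tool_pos: [0.5559, -0.083, 0.0556]
eef_rot: [-0.0, -0.097, 0.995, 0.0]
force: [-4.4, -0.5, -1.5]
gripper_width: 0.0216
```

Emit:
jog_arm([
  [-0.01, 0.08, 0, 0, -0.02, 0],
  [-0.01, 0.16, 0, 0, -0.02, 0],
  [-0.01, 0.16, 0, 0, -0.02, 0],
])

```text
time: 9.15
tool_pos: [0.5549, -0.0779, 0.0555]
eef_rot: [0.0, -0.097, 0.995, 0.0]
force: [-4.3, 0.6, 0.7]
gripper_width: 0.0215
```

```bash
python3 -c "
from h import *
st();print(go([0,0,0],11.1)[3:])"
```

```text
t 9.15 x,y [-38.1   5.9] z 55.5 f [-4.11  1.46] 0.65
[ 0.006  0.01  -0.   ]
```

Emit:
jog_arm([
  [-0.01, 0.08, 0.01, 0, 0, 0],
  [-0.01, 0.16, 0.01, 0, 0, 0],
  [-0.01, 0.16, 0.01, 0, 0, 0],
])

```text
time: 9.45
tool_pos: [0.5539, -0.0728, 0.0552]
eef_rot: [0.0, -0.097, 0.995, 0.001]
force: [-5.4, -0.8, -0.5]
gripper_width: 0.0216
```

Emit:
jog_arm([
  [-0.01, 0.08, 0, 0, -0.02, 0],
  [-0.01, 0.16, 0, 0, -0.02, 0],
  [-0.01, 0.16, 0, 0, -0.02, 0],
])

```text
time: 9.75
tool_pos: [0.5538, -0.0666, 0.0553]
eef_rot: [0.002, -0.096, 0.995, 0.002]
force: [-1.6, 6.3, -0.7]
gripper_width: 0.021
```

```bash
python3 -c "
from h import *
st();print(go([0,0,0],11.1)[3:])"
```

```text
t 9.75 x,y [-37.   17.2] z 55.3 f [-0.38  6.47] -0.69
[ 0.026  0.04  -0.004]
```

The axial force has dropped to about 0 with a +6.5 N pull in y, so the prong is dropping into the slot. I'll shift a little further in +y.

Emit:
jog_arm([
  [0, 0.06, 0, 0, 0, 0],
  [0, 0.06, 0, 0, 0, 0],
  [0, 0.06, 0, 0, 0, 0],
])

```text
time: 10.05
tool_pos: [0.555, -0.0645, 0.0558]
eef_rot: [0.003, -0.096, 0.995, 0.002]
force: [1.7, 3.5, -1.1]
gripper_width: 0.0216
```

```bash
python3 -c "
from h import *
st();print(go([0,0,0],11.1)[3:])"
```

```text
t 10.05 x,y [-35.4  19.1] z 55.8 f [2.36 3.07] -1.09
[ 0.024  0.068 -0.005]
```

Emit:
jog_arm([
  [0, 0.06, 0, 0.02, 0.07, 0],
  [0, 0.06, 0, 0.02, 0.07, 0],
  [0, 0.06, 0, 0.02, 0.07, 0],
])

```text
time: 10.35
tool_pos: [0.555, -0.063, 0.0558]
eef_rot: [0.0, -0.097, 0.995, -0.0]
force: [0.1, -0.5, -1.3]
gripper_width: 0.0216
```

```bash
python3 -c "
from h import *
st();print(go([0,0,0],11.1)[3:])"
```

```text
t 10.35 x,y [-35.1  20.5] z 55.8 f [-0.03 -0.45] -1.25
[-0.002  0.001 -0.004]
```

Emit:
jog_arm([
  [-0.06, 0, 0, 0, 0, 0],
  [-0.13, 0, 0, 0, 0, 0],
  [-0.13, 0, 0, 0, 0, 0],
])

```text
time: 10.65
tool_pos: [0.5594, -0.0625, 0.0559]
eef_rot: [0.0, -0.096, 0.995, -0.0]
force: [-0.5, 0.8, -2.0]
gripper_width: 0.0215
```

```bash
python3 -c "
from h import *
st();print(go([0,0,0],11.1)[3:])"
```

```text
t 10.65 x,y [-30.7  20.2] z 55.9 f [-0.37  0.84] -1.97
[-0.005  0.007 -0.005]
```

Emit:
jog_arm([
  [-0.1, 0, 0, 0, 0, 0],
  [-0.2, 0, 0, 0, 0, 0],
  [-0.27, 0, 0, 0, 0, 0],
  [-0.27, 0, 0, 0, 0, 0],
])

```text
time: 11.05
tool_pos: [0.5679, -0.0609, 0.056]
eef_rot: [0.001, -0.097, 0.995, -0.0]
force: [-0.3, 1.3, -0.6]
gripper_width: 0.0214
```

Emit:
jog_arm([
  [-0.08, 0, 0, 0, 0, 0],
  [-0.16, 0, 0, 0, 0, 0],
  [-0.2, 0, 0, 0, 0, 0],
  [-0.2, 0, 0, 0, 0, 0],
])

```text
time: 11.45
tool_pos: [0.5733, -0.0597, 0.0558]
eef_rot: [0.0, -0.097, 0.995, -0.0]
force: [-1.0, -0.3, -0.8]
gripper_width: 0.0214
```

```bash
python3 -c "
from h import *
st();print(go([0,0,0],11.1)[3:])"
```

```text
t 11.45 x,y [-16.5  20.2] z 55.8 f [-1.08 -0.13] -0.76
[-0.005  0.002 -0.001]
```

Emit:
jog_arm([
  [-0.04, 0, 0.02, 0, 0, 0],
  [-0.08, 0, 0.03, 0, 0, 0],
  [-0.08, 0, 0.03, 0, 0, 0],
])

```text
time: 11.75
tool_pos: [0.5733, -0.0592, 0.0543]
eef_rot: [-0.002, -0.097, 0.995, 0.0]
force: [-6.7, -2.9, 1.1]
gripper_width: 0.0215
```

Emit:
jog_arm([
  [-0.03, 0, 0.01, 0, 0, 0],
  [-0.04, 0, 0.01, 0, 0, 0],
  [-0.04, 0, 0.01, 0, 0, 0],
])

```text
time: 12.05
tool_pos: [0.5732, -0.059, 0.0537]
eef_rot: [-0.003, -0.097, 0.995, 0.0]
force: [-5.3, -1.6, 0.9]
gripper_width: 0.0218
```

```bash
python3 -c "
from h import *
st();print(go([0,0,0],11.1)[3:])"
```

```text
t 12.05 x,y [-16.4  20.9] z 53.7 f [-5.55 -0.51] 0.89
[ 0.01  -0.064  0.005]
```

Firm contact of about 5.5 N at x = −16.4. The earlier plate contact implied my x reads about 2 mm low, so this is roughly where home should be. I'll check it in pictures.

```bash
python3 - <<'E'
from h import *
snap('side','s4');snap('scene','c4')
a=cv2.imread('pics/s4.png')[170:250,280:390];b=cv2.imread('pics/c4.png')[170:280,265:385]
cv2.imwrite('pics/c5.png',np.hstack([cv2.resize(a,(410,300),interpolation=2),cv2.resize(b,(330,300),interpolation=2)]))
E
```

```text
(no output)
```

View pics/c5.png

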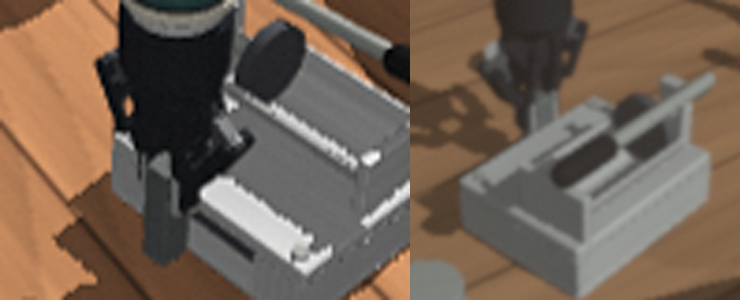

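The bar appears to be right up against the lip. I'll level the tool with a light push, set the pin down and then release.

Emit:
jog_arm([
  [-0.05, 0, 0, 0.01, -0.06, 0],
  [-0.06, 0, 0, 0.01, -0.06, 0],
  [-0.06, 0, 0, 0.01, -0.06, 0],
])

```text
time: 12.45
tool_pos: [0.5733, -0.0589, 0.0537]
eef_rot: [-0.002, -0.097, 0.995, -0.0]
force: [-6.0, -2.2, 4.1]
gripper_width: 0.0216
```

```bash
python3 -c "
from h import *
st();print(go([0,0,0],11.1)[3:])"
```

```text
t 12.45 x,y [-16.4  21. ] z 53.7 f [-6.29 -0.97] 4.08
[ 0.002 -0.035  0.009]
```

Emit:
jog_arm([
  [0.02, 0, 0, 0, 0, 0],
  [0.02, 0, 0, 0, 0, 0],
  [0.02, 0, 0, 0, 0, 0],
  [0.02, 0, 0, 0, 0, 0],
  [0.02, 0, 0, 0, 0, 0],
], fingers=60)

```text
time: 12.95
tool_pos: [0.5731, -0.059, 0.0538]
eef_rot: [-0.001, -0.097, 0.995, -0.0]
force: [-0.2, -0.4, 0.6]
gripper_width: 0.06
```

Emit:
jog_arm([
  [0, 0, -0.5, 0, 0, 0],
  [0, 0, -1.5, 0, 0, 0],
  [0.5, 0, -2.8, 0, 0, 0],
  [1.7, 0, -3.5, 0, 0, 0],
  [2.3, 0, -3.5, 0, 0, 0],
  [2.3, 0, -3.5, 0, 0, 0],
])

```text
time: 13.55
tool_pos: [0.5035, -0.0723, 0.1597]
eef_rot: [-0.002, -0.097, 0.995, -0.0]
force: [0.5, -0.2, -0.7]
gripper_width: 0.0599
```

```bash
python3 - <<'E'
from h import *
st(); o,s=snap('wrist','w6')
snap('side','s6')
y=np.radians(11.1);u=np.array([np.cos(y),np.sin(y),0]);v=np.array([-u[1],u[0],0]);L=np.array([.5934,-.0764,0])
p=proj(o,s,L+v*.02+[0,0,.07]).astype(int);print(p)
w=cv2.imread('pics/w6.png');x0=max(p[0]-70,0);y0=min(max(p[1]-50,0),300);np.save('pics/o',[x0,y0]);print(x0,y0)
a=cv2.imread('pics/s6.png')[180:260,290:380]
cv2.imwrite('pics/c7.png',np.hstack([cv2.resize(w[y0:y0+100,x0:x0+140],(448,320),interpolation=2),cv2.resize(a,(352,320),interpolation=2)]))
E
```

```text
t 13.55 x,y [-87.4  21.4] z 159.7 f [ 0.44 -0.31] -0.71
[319 296]
249 246
```

View pics/c7.png

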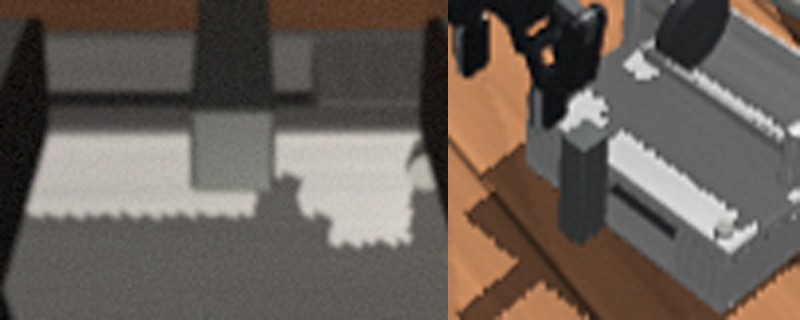

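The pin stands upright at the lip. In the wrist crop its top spans crop rows 112–188 and the lip edge is at crop row 131. Measuring the gap.

```bash
python3 - <<'E'
from h import *
o,s=load('w6');y=np.radians(11.1);u=np.array([np.cos(y),np.sin(y)]);L=np.array([.5934,-.0764])
f=lambda c,r,z:((onz(o,s,249+c/3.2-.5,246+r/3.2-.5,z)[:2]-L)@u*1e3).round(1)
print('far',f(232,189,.09),'near',f(232,112,.09),'lip',f(150,131,.06),f(330,131,.06))
print(go([*(L-u*.075+np.array([-u[1],u[0]])*.021),.14],11.1))
E
```

```text
far -6.2 near -29.5 lip -3.2 -3.2
[-0.329  0.008  0.639 -0.002 -0.018  0.004]
```

The picture gives a gap of about 1.6 mm, with roughly ±1.5 mm uncertainty. A gentle nudge from behind with closed fingers will make sure the pin is fully home.

Emit:
jog_arm([
  [0, 0, 0, 0, 0, 0],
  [0, 0, 0, 0, 0, 0],
  [0, 0, 0, 0, 0, 0],
  [0, 0, 1, 0, 0, 0],
  [0, 0, 2.4, 0, 0, 0],
  [0, 0, 3.6, 0, 0, 0],
  [0, 0, 4.15, 0, -0.02, 0],
  [0, 0, 4.15, 0, -0.02, 0],
], fingers=0, newtons=20)

```text
time: 14.45
tool_pos: [0.504, -0.0718, 0.032]
eef_rot: [-0.003, -0.097, 0.995, 0.001]
force: [0.7, 0.3, 0.6]
gripper_width: 0.0002
```

Emit:
jog_arm([
  [-0.4, 0, 0, 0, 0, 0],
  [-0.8, 0, 0, 0, 0, 0],
  [-1.1, 0, 0, 0, 0, 0],
  [-1.25, 0, 0, 0, 0, 0],
  [-1.35, 0, 0, 0, 0, 0],
  [-1.35, 0, 0, 0, 0, 0],
])

```text
time: 15.05
tool_pos: [0.5443, -0.0639, 0.0322]
eef_rot: [-0.002, -0.097, 0.995, 0.001]
force: [-0.2, 0.2, 0.6]
gripper_width: -0.0002
```

```bash
python3 -c "
from h import *
st();print(go([0,0,0],11.1)[3:])"
```

```text
t 15.05 x,y [-45.7  21.7] z 32.2 f [-0.12  0.28] 0.56
[ 0.019 -0.039  0.008]
```

Emit:
jog_arm([
  [-0.05, 0, 0, 0, -0.04, 0],
  [-0.1, 0, 0, 0, -0.04, 0],
  [-0.13, 0, 0, 0, -0.04, 0],
  [-0.13, 0, 0, 0, -0.04, 0],
])

```text
time: 15.45
tool_pos: [0.5465, -0.063, 0.0319]
eef_rot: [-0.002, -0.097, 0.995, 0.001]
force: [-4.5, -0.7, 1.2]
gripper_width: -0.0003
```

Emit:
jog_arm([
  [-0.03, 0, 0, 0, 0, 0],
  [-0.05, 0, 0, 0, 0, 0],
  [-0.05, 0, 0, 0, 0, 0],
])

```text
time: 15.75
tool_pos: [0.5463, -0.0627, 0.0316]
eef_rot: [-0.003, -0.097, 0.995, 0.002]
force: [-5.9, -1.1, 2.6]
gripper_width: 0.0001
```

```bash
python3 -c "
from h import *
st();print(go([0,0,0],11.1)[3:])"
```

```text
t 15.75 x,y [-43.5  22.5] z 31.6 f [-6.02  0.08] 2.56
[ 0.035 -0.053  0.01 ]
```

Hard stop: force rose from 4.5 to 6 N with no movement, so the bar is against the lip. Backing off for a last check.

Emit:
jog_arm([
  [0.3, 0, 0, 0, 0, 0],
  [1, 0, 0, 0, 0, 0],
  [2, 0, -0.5, 0, 0, 0],
  [2.3, 0, -2, 0, 0, 0],
  [2.3, 0, -3.5, 0, 0, 0],
  [2.3, 0, -4.3, 0, 0, 0],
  [2.3, 0, -4.3, 0, 0, 0],
])

```text
time: 16.45
tool_pos: [0.4829, -0.0774, 0.1649]
eef_rot: [0.002, -0.097, 0.995, -0.0]
force: [0.1, 0.1, -0.1]
gripper_width: -0.0001
```

```bash
python3 - <<'E'
from h import *
st(); o,s=snap('wrist','w8');snap('side','s8')
w=cv2.imread('pics/w8.png')[200:330,230:410];a=cv2.imread('pics/s8.png')[180:260,290:380]
cv2.imwrite('pics/c9.png',np.hstack([cv2.resize(w,(443,320),interpolation=2),cv2.resize(a,(352,320),interpolation=2)]))
E
```

```text
t 16.45 x,y [-108.6   20.3] z 164.9 f [0.15 0.05] -0.1
```

View pics/c9.png

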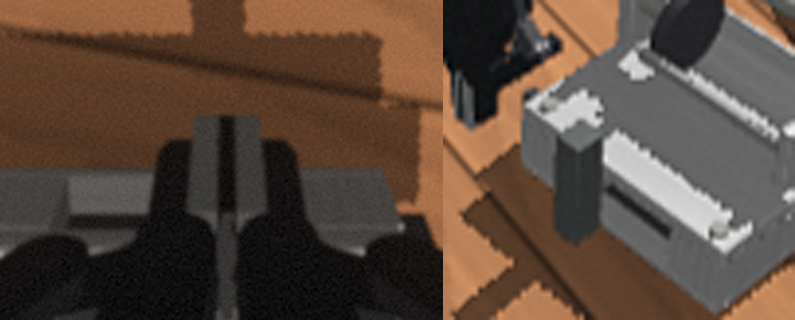

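The side view shows the pin upright against the lip, with the prong out of sight and the gripper clear.

```bash
python3 -c "
from h import *
print(robot.close_job())"
```

```text
the job is handed in; nothing more can be done
None
```

The lock pin is in the keeper slot, pushed up to the lip and left standing upright on the board. I handed the job in at about 16.5 s of robot time, with the gripper clear of everything.

- **Finding the slot:** I swept the prong along the plate at about 4–5 N, starting from the −y side. The slot showed at about y = +20 mm, where the press force fell to about 0 and a sideways pull of about 6.5 N appeared.
- **Pushing home:** The bar stopped hard at about 6 N. After releasing, I nudged it from behind with closed fingers and it stopped hard again at about 6 N without moving. No force I read went above about 7 N.
- **Final view:** The last side picture shows the pin upright at the lip with the prong out of sight.
- **One disagreement:** The wrist picture, taken before the nudge, suggested a gap of about 1.6 mm, give or take 1.5 mm. The travel after touching the plate (24 mm of 25) leaves the pin about 1 mm short at most, which is within the measuring error. Because the nudge met a hard stop, I took the pin as fully home.
- **Other objects:** I never touched the bystanders and saw no sign of them moving, but I did not measure their positions again at the end.

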